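Shut and lock the parts well of the wheelchair trolley

TASK

The steel flap over the parts well on the trolley has been left ajar. Press the flap down until it lies fully shut, flush with its casing, then press the blue plunger beside it fully home to lock it for the night. Leave the yellow plunger alone: it must stay up.

Things in the scene. Friction and masses are not known exactly. Their poses are not given: they have to be found in the camera images.
- well: fixed grey casing of the parts well, 176 (x) x 270 (y) x 45 mm, so its top is 45 mm above the work surface; origin at the centre of its underside, z up. Its top holds the steel flap in the middle and one plunger on each side (+y and -y) of it. The flap's hinge line lies along y at x = +62 mm, z = 45 mm, on the side away from the robot
- flap (a joint): angle (rad) of the bare steel flap, 120 mm from hinge to free edge, 130 mm wide, 4 mm thick. 0 = shut, its top flush with the casing's top (hard stop); it grows as the free edge, towards the robot, rises (at most 0.7); starts 0.35 to 0.6. The hinge is stiff: the flap stays where it is left; about 2 to 5 N straight down on the pad closes it
- flap_pad (a point): centre of the black rubber pad (50 x 70 mm) on the flap's upper face, the place to press, 88 mm from the hinge line, 34 mm from the free edge; moves with the flap; 45 mm above the work surface when shut. Going down it moves up to 16 mm towards the robot; pressing straight down where it starts is enough. x: along the flap to the hinge; z: out of the upper face
- blue_plunger (a joint): how far (m) the blue plunger is pressed: 0 = fully up, 0.016 = fully home on its collar (hard stop); starts at 0 to 0.003. About 5 N slides it straight down, and it stays where it is left (no spring back)
- blue_top (a point): centre of the flat top of the blue plastic plunger head, a mushroom 36 mm across, standing on the casing 105 mm to one side of the flap's middle line (which side varies; the yellow one is on the other side). z up. The top is 79 mm above the work surface with the plunger fully up, 63 mm when it is home
- yellow_plunger (a joint): the same for the yellow plunger, of the same size and stiffness; starts at 0 to 0.003; not to be pressed
- yellow_top (a point): centre of the flat top of the yellow plunger head, 210 mm from the blue one across the flap

How it is judged:
By the outcome, as a careful person would: the job done as asked, in the order asked, and still so for the second after the job is handed in, with the robot touching nothing.
It also fails if it takes over 38 s, if anything falls off the work surface, if the arm or the gripper's body presses on something with over 40 N, if the wrist force passes 120 N, or if a joint passes its speed limit or range.

ROBOT

A 6-joint arm with a two-finger parallel gripper is mounted at the origin on the work surface. World frame = base frame: x ahead of the robot, y to its left, z up, the work surface at z = 0. Lengths are in m, angles in degrees, forces in N, time in s.
With the tool pointing down it reaches from about 0.35 to 0.875 m from the base axis. Payload 15.5 kg.
Tool frame: the origin (TCP) lies on the centre line of the jaws, within the pads' length; the fingertips stand 14 mm ahead of it and the grasp point (between the pads) lies 5 mm behind it; y points along the fingers, z is the direction in which the jaws open and shut, and the axes are right-handed (so a half turn about y gives the same grasp; the last joint's range is limited). The gripper opens to 85 mm and grips with 20 to 120 N. Pads are 22 mm wide; open, the fingers measure 114 mm over their backs; the gripper's body (76 mm by 85 mm) begins 54 mm behind the grasp point. The pads swing forward as they close: fully open they stand 13 mm farther back than shut.
Start: joints at [71.419, 28.281, 77.091, -0, 74.628, -5.472], TCP at [0.142, 0.609, 0.245] pointing down, gripper open.
Joint ranges: [-166.48, 166.48], [-47.26, 123.95], [12.59, 153.08], [-70.14, 250.14], [6.76, 159.57], [-176.63, 176.63]. Speed limits (degrees/s): [108.29, 108.29, 147.25, 172.46, 172.46, 172.46].

INTERFACE

Orientations are given as [roll, pitch, yaw] about the fixed x, y, z axes, in that order (R = Rz(yaw) Ry(pitch) Rx(roll)).
In Python, from station import env, cams, ticket gives the robot as it stands. The module is installed in compiled form; this text tells all that it offers.
- The arm moves only by the tool play_rows, never from a script. Its arguments are lists of equal length, an entry for each row: "slide": the shift along the tool's x, y, z in units of 150 mm (1.0 is 150 mm), a list of three; "angular": the turn, a rotation vector about the tool's x, y, z in units of 90 degrees (1.0 is 90 degrees), a list of three. A call has 1 to 8 rows; each row shifts and turns the commanded pose from where the row before left it, along the tool's axes as they then stand; what a row does not reach is not made up. A row lasts 1/8 s, in which the tool goes at most 62.5 mm and 10.7 degrees, less where a joint would pass 70% of its speed; a pose out of reach is approached as far as the arm can. A call with a number of a shift or a turn outside -1 to 1 is refused whole. A call with a gripper value outside its range is refused whole. "grip" is the opening, from -1 (shut) to 1 (fully open), set as the call begins (left out, the last holds). The fingers move at their own pace and stop on an object; "force" is the grip in N (left out, the last holds). Time passes only in rows, so rows that do not move let the fingers close. It gives the time, the measured TCP pose, the force and the opening at its end, in the units of the state.
- env.get_obs(): the state, without advancing time (a new reading comes with each control period).
- cams.snapshot(name): name is "scene" or "top" or "wrist"; returns a dict with "image" (480x640x3 uint8, red, green, blue), "vertical_fov" (degrees; the focal length in pixels is half the picture's height over the tangent of half this angle, whatever the lens; pixels are square), "cx", "cy" (the principal point, pixels), "k1" (the pictures are not rectified: a ray, as slopes to the right and down, at radius r is drawn at 1 + k1 r^2 times it, then the intrinsics apply), "view" (4x4, takes a point from world to camera coordinates). Camera axes: x right, y up, looking along -z (the intrinsics and any distortion apply to the point x, -y, -z); pixel columns grow to the right and rows downward; lengths in m; the calibration is good to about 2 mm. A picture is of the moment at which its call begins. There is no depth.
- ticket.hand_in(): hands the job in, once; it reports no verdict.
The state is a dict: "time": time; "joints": joint angles; "joint_vel": joint speeds; "effort": joint torques, N m; "position": TCP position; "tool_rot": TCP orientation; "contact_force": force on the tool from outside, world axes, zero at the start; "ft_torque": the same for the moment, N m; "grip_width": finger opening in m.
Only numpy, scipy, OpenCV 4.12 (cv2) and the standard library are available. Lean on these libraries where they do the work, as an engineer would, in place of code of your own. Each camera call takes 0.05 s, during which the arm holds its last target.

## Working session

There is one attempt and no reset: what is moved stays moved. The work goes in short steps, Python scripts to look and compute and a tool call to move; the robot and the scene stay as the last step left them, time stands still between calls to the robot, and variables do not carry over. Pictures are saved under pics/ and viewed, and the job is handed in when it is done.

Besides the shell and the picture viewer there is one more tool, called after ">>>" by a JSON object that holds its "method" and its "body". play_rows: Moves the arm, as the interface text tells. Its arguments: {"type":"object","properties":{"slide":{"type":"array","items":{"type":"array","items":{"type":"number","minimum":-1,"maximum":1}}},"angular":{"type":"array","items":{"type":"array","items":{"type":"number","minimum":-1,"maximum":1}}},"grip":{"type":"number"},"force":{"type":"number"}},"required":["slide","angular"]}

```bash
mkdir -p pics
python3 - <<'E'
from station import env,cams,ticket
import cv2,numpy as np,pickle
o=env.get_obs()
for k in ('time','position','tool_rot','contact_force','grip_width'):print(k,o[k])
d={}
for n in('scene','top','wrist'):
    s=cams.snapshot(n);d[n]=s
    cv2.imwrite(f'pics/{n}0.png',s['image'][:,:,::-1])
    print(n,s['vertical_fov'],s['cx'],s['cy'],s['k1']);print(np.round(s['view'],3).tolist())
pickle.dump(d,open('s0.pkl','wb'))
E
```

```text
time 0.0
position [0.14163125 0.60835755 0.24467217]
tool_rot [-9.00749106e+01  7.31466017e-03 -1.31084036e+01]
contact_force [-1.066229   -0.71384847 -0.13967917]
grip_width 0.08531731789656008
scene 44.80428909742399 326.8326174331258 238.09347328397772 -0.19405636215447203
[[-0.465, 0.886, -0.002, 0.222], [-0.515, -0.269, 0.814, 0.242], [0.72, 0.379, 0.581, -1.411], [0.0, 0.0, 0.0, 1.0]]
top 43.41732739701826 331.3087490274256 247.32038214137506 -0.019172546649411152
[[-0.095, -0.995, -0.003, 0.1], [0.971, -0.094, 0.218, -0.576], [-0.217, 0.018, 0.976, -0.821], [0.0, 0.0, 0.0, 1.0]]
wrist 58.22251904619888 321.26109952439475 236.23706573313217 -0.031019717702866222
[[0.226, 0.974, 0.0, -0.625], [-0.921, 0.214, -0.324, 0.043], [-0.316, 0.073, 0.946, -0.379], [0.0, 0.0, 0.0, 1.0]]
```

View pics/scene0.png

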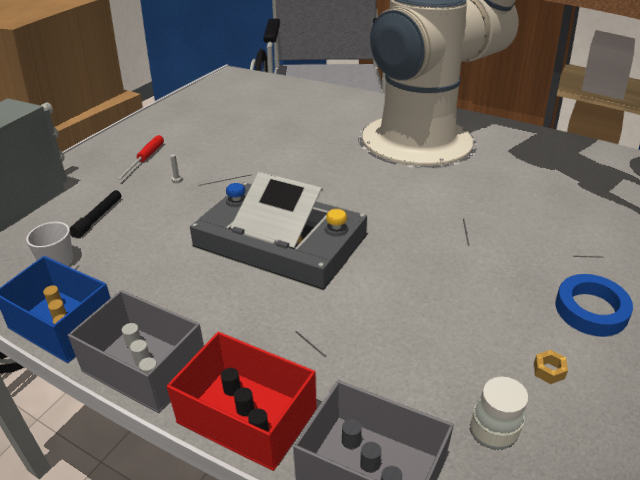

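View pics/top0.png

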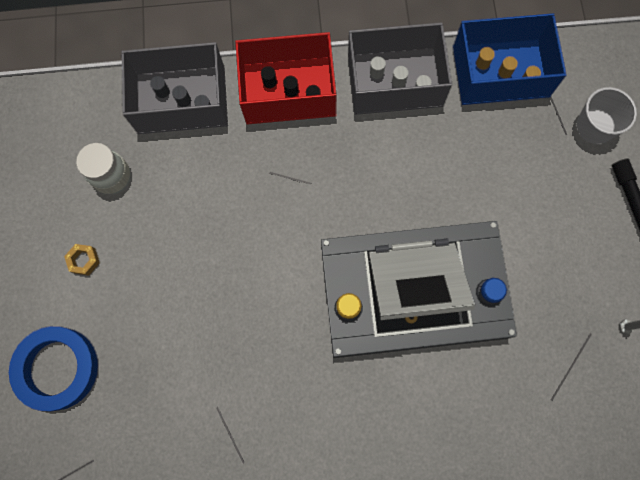

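View pics/wrist0.png

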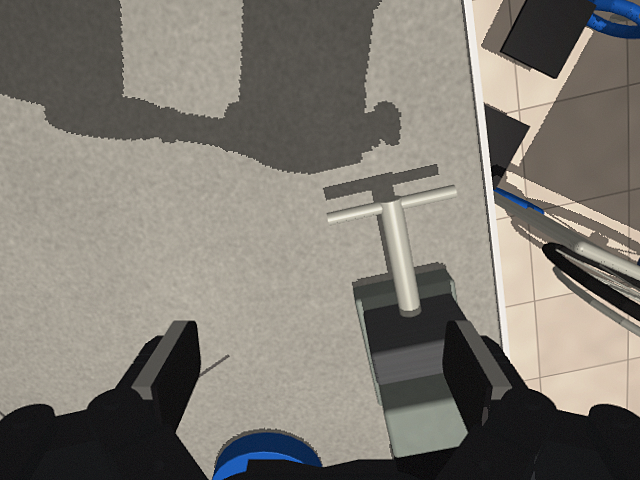

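The top view shows the casing with the flap ajar: yellow plunger at about (348,305), blue at about (492,291), pad at about (424,290). In the scene view, blue is at (236,190), yellow at (337,217) and the pad at (283,194). Next I'll measure these.

```bash
cat > h.py <<'E'
import cv2,numpy as np
def ray(s,uv):
    f=240/np.tan(np.radians(s['vertical_fov']/2))
    K=np.array([[f,0,s['cx']],[0,f,s['cy']],[0,0,1]])
    p=cv2.undistortPoints(np.array([[uv]],float),K,np.array([s['k1'],0,0,0,0]))[0,0]
    V=np.array(s['view']);R=V[:3,:3]
    d=R.T@np.array([p[0],-p[1],-1]);return -R.T@V[:3,3],d/np.linalg.norm(d)
def onz(s,uv,z):
    c,d=ray(s,uv);return c+d*(z-c[2])/d[2]
def tri(s1,u1,s2,u2):
    c1,d1=ray(s1,u1);c2,d2=ray(s2,u2)
    A=np.c_[d1,-d2];t=np.linalg.lstsq(A,c2-c1,rcond=None)[0]
    a=c1+d1*t[0];b=c2+d2*t[1];return (a+b)/2,np.linalg.norm(a-b)*1e3
def blobs(s,lo,hi,roi):
    x0,y0,x1,y1=roi;hsv=cv2.cvtColor(s['image'],cv2.COLOR_RGB2HSV)
    m=cv2.inRange(hsv,lo,hi);k=np.zeros_like(m);k[y0:y1,x0:x1]=m[y0:y1,x0:x1]
    n,l,st,c=cv2.connectedComponentsWithStats(k)
    i=1+np.argmax(st[1:,4]);return c[i],st[i],l==i
E
python3 - <<'E'
import pickle;from h import *
np.set_printoptions(precision=4,suppress=True)
d=pickle.load(open('s0.pkl','rb'));T,S=d['top'],d['scene']
res={}
for nm,lo,hi,rt,rs in[('blue',(100,120,40),(125,255,255),(460,260,530,330),(215,170,255,215)),
  ('yellow',(18,120,60),(35,255,255),(325,280,375,330),(315,195,360,240)),('pad',(0,0,0),(180,255,50),(385,265,460,312),(255,170,310,215))]:
    a=blobs(T,lo,hi,rt);b=blobs(S,lo,hi,rs)
    print(nm,a[0],a[1],b[0],b[1])
    p,e=tri(T,a[0],S,b[0]);print(' tri',p,'gap mm',e)
    if nm!='pad': print(' top z.079',onz(T,a[0],.079),onz(T,a[0],.075),' scene',onz(S,b[0],.075))
    for s,q in((T,a),(S,b)):
        c,_=cv2.findContours(q[2].astype('uint8'),0,2);c=max(c,key=cv2.contourArea)
        print('  box',cv2.boxPoints(cv2.minAreaRect(c)).round(1).tolist())
for uv in((326,243),(494,225.5),(512,332),(338,351)):print('screw',uv,onz(T,uv,.045))
for n,s in(('t',T),('s',S)):
    c=s['image'][210:360,310:530] if n=='t' else s['image'][160:290,180:380]
    cv2.imwrite(f'pics/crop_{n}.png',cv2.resize(c[:,:,::-1],None,fx=3.6,fy=3.6,interpolation=cv2.INTER_CUBIC))
E
```

```text
blue [493.2758 289.875 ] [481 278  26  25 504] [235.086  189.7557] [226 183  19  14 221]
 tri [ 0.4981 -0.1819  0.0679] gap mm 1.6710358857310823
 top z.079 [ 0.4963 -0.178   0.079 ] [ 0.4968 -0.1792  0.075 ]  scene [ 0.5077 -0.1754  0.075 ]
  box [[476.0, 290.0], [493.5, 272.5], [510.5, 289.5], [493.0, 307.0]]
  box [[226.0, 183.0], [244.0, 183.0], [244.0, 196.0], [226.0, 196.0]]
yellow [348.4698 305.5444] [337 293  25  26 496] [336.1162 216.6761] [326 209  21  16 284]
 tri [0.4952 0.028  0.0699] gap mm 1.2203064219328832
 top z.079 [0.4939 0.0289 0.079 ] [0.4944 0.0288 0.075 ]  scene [0.5024 0.0309 0.075 ]
  box [[331.0, 306.0], [348.5, 288.5], [365.5, 305.5], [348.0, 323.0]]
  box [[326.0, 209.0], [346.0, 209.0], [346.0, 224.0], [326.0, 224.0]]
pad [422.6193 290.7042] [ 396  276   55   31 1295] [281.3709 194.7091] [260 180  43  31 825]
 tri [ 0.5035 -0.0765  0.0893] gap mm 0.6460576966883428
  box [[395.8999938964844, 280.1000061035156], [447.20001220703125, 274.3999938964844], [450.1000061035156, 301.0], [398.8999938964844, 306.70001220703125]]
  box [[259.8999938964844, 201.39999389648438], [266.5, 177.60000610351562], [302.3999938964844, 187.6999969482422], [295.70001220703125, 211.39999389648438]]
screw (326, 243) [0.595  0.0517 0.045 ]
screw (494, 225.5) [ 0.5976 -0.2038  0.045 ]
screw (512, 332) [ 0.4366 -0.2053  0.045 ]
screw (338, 351) [0.4339 0.0494 0.045 ]
```

View pics/crop_t.png

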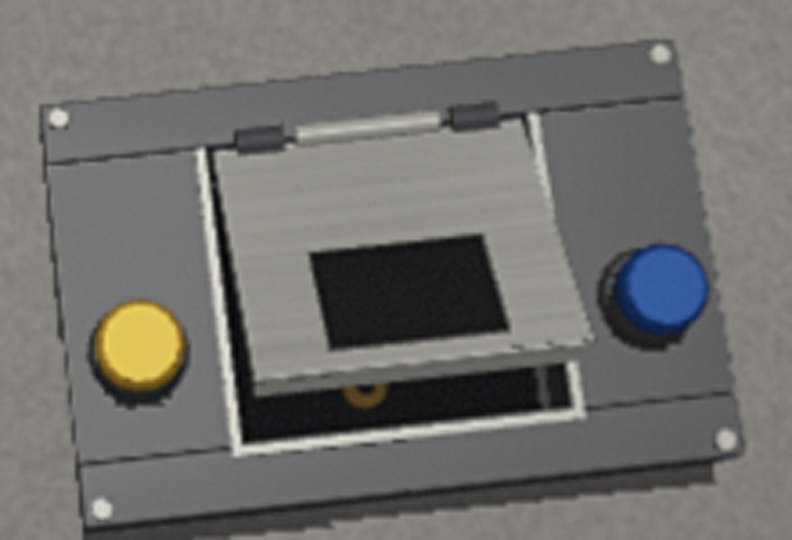

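View pics/crop_s.png

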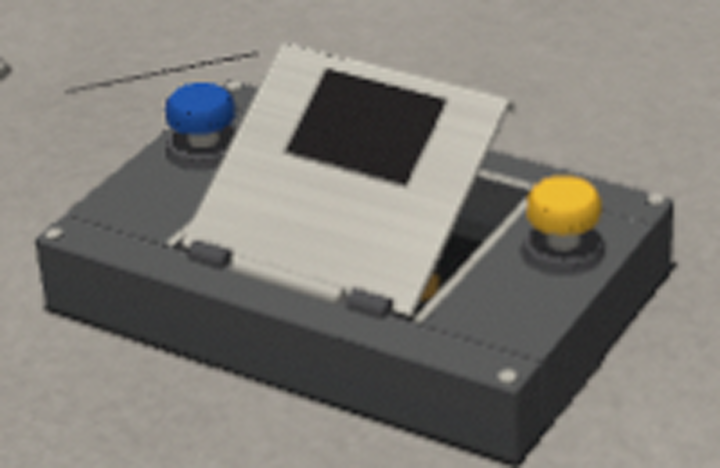

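Positions agree between the two views: the pad is at about (0.504, -0.077, 0.089), blue at (0.497, -0.179) and yellow at (0.494, 0.029). The casing's yaw is about 0.6° and the flap is at about 0.56 rad. I'll close the gripper and travel over at the current height.

>>> {"method": "play_rows", "body": {"slide": [[0.24,0,-0.28],[0.24,0,-0.28],[0.24,0,-0.28],[0.24,0,-0.28],[0.24,0,-0.28],[0.24,0,-0.28],[0.24,0,-0.28]], "angular": [[0,0,0],[0,0,0],[0,0,0],[0,0,0],[0,0,0],[0,0,0],[0,0,0]], "grip": -1}}

```text
time: 1.02
position: [0.321, 0.2636, 0.2453]
tool_rot: [-90.0, -0.0, -13.1]
contact_force: [1.5, 1.1, -0.7]
grip_width: 0.0
```

>>> {"method": "play_rows", "body": {"slide": [[0.24,0,-0.276],[0.24,0,-0.276],[0.24,0,-0.276],[0.24,0,-0.276],[0.24,0,-0.276],[0.24,0,-0.276],[0.24,0,-0.276],[0,0,0]], "angular": [[0,0,0],[0,0,0],[0,0,0],[0,0,0],[0,0,0],[0,0,0],[0,-0.075,0],[0,-0.075,0]]}}

```text
time: 2.02
position: [0.5017, -0.0773, 0.245]
tool_rot: [-90.0, -0.0, 0.4]
contact_force: [-0.3, 2.1, -0.3]
grip_width: -0.0002
```

Run:
```python
from station import env
o=env.get_obs();print(o['time'],o['position'],o['tool_rot'],o['contact_force'],o['joints'])
```

```text
2.025 [ 0.50172959 -0.07732887  0.24499516] [-9.00371014e+01 -3.96564659e-02  4.19402327e-01] [-0.34609728  2.1299194  -0.26643809] [-1.54881710e+01  1.88721418e+01  9.34421385e+01 -2.68290146e-02
  6.76374151e+01 -1.05897363e+02]
```

>>> {"method": "play_rows", "body": {"slide": [[0,0.2,0],[0,0.25,0],[0,0.25,0],[0,0.13,0],[0,0.05,0],[0,0.03,0]], "angular": [[0,0,0],[0,0,0],[0,0,0],[0,0,0],[0,0,0],[0,0,0]]}}

```text
time: 2.78
position: [0.5005, -0.0743, 0.109]
tool_rot: [-90.0, -0.0, 0.4]
contact_force: [-0.5, 0.0, 4.1]
grip_width: -0.0004
```

>>> {"method": "play_rows", "body": {"slide": [[0,0.03,0],[0,0.03,0],[0,0.03,0],[0,0.03,0],[0,0.03,0],[0,0.03,0],[0,0.03,0],[0,0.03,0]], "angular": [[0,0,0],[0,0,0],[0,0,0],[0,0,0],[0,0,0],[0,0,0],[0,0,0],[0,0,0]]}}

```text
time: 3.78
position: [0.5001, -0.0741, 0.0724]
tool_rot: [-90.0, 0.0, 0.4]
contact_force: [-1.6, -0.2, 3.1]
grip_width: 0.0004
```

>>> {"method": "play_rows", "body": {"slide": [[0,0.03,0],[0,0.025,0],[0,0.015,0],[0,0.01,0],[0,0.007,0],[0,0,0]], "angular": [[0,0,0],[0,0,0],[0,0,0],[0,0,0],[0,0,0],[0,0,0]]}}

```text
time: 4.53
position: [0.5004, -0.0742, 0.0597]
tool_rot: [-90.0, -0.0, 0.4]
contact_force: [0.2, -0.1, 0.9]
grip_width: -0.0002
```

>>> {"method": "play_rows", "body": {"slide": [[0,0.005,0],[0,0.005,0],[0,0,0]], "angular": [[0,0,0],[0,0,0],[0,0,0]]}}

```text
time: 4.9
position: [0.5005, -0.0742, 0.0589]
tool_rot: [-90.0, -0.1, 0.4]
contact_force: [-3.4, 0.5, 16.4]
grip_width: 0.0002
```

The force rose to 16 N against the hard stop at the expected height. I'll lift off and check that the flap is shut before I touch the plunger.

>>> {"method": "play_rows", "body": {"slide": [[0,-0.1,0],[0,-0.3,0],[0,-0.35,0],[0,-0.3,0],[0,0,0]], "angular": [[0,0,0],[0,0,0],[0,0,0],[0,0,0],[0,0,0]]}}

```text
time: 5.52
position: [0.5019, -0.0746, 0.2196]
tool_rot: [-90.1, -0.4, 0.4]
contact_force: [0.2, -0.2, -1.2]
grip_width: 0.0001
```

Run:
```python
from station import env,cams
from h import *
o=env.get_obs();print(o['time'],o['position'],o['contact_force'])
T,S=cams.snapshot('top'),cams.snapshot('scene')
a=T['image'][200:370,300:540];b=S['image'][150:300,180:390]
cv2.imwrite('pics/c1.png',np.vstack([cv2.resize(a,(400,283)),cv2.resize(b,(400,286))])[:,:,::-1])
cv2.imwrite('pics/c1s.png',cv2.resize(b,None,fx=3.5,fy=3.5,interpolation=2)[:,:,::-1])
cv2.imwrite('pics/w1.png',cams.snapshot('wrist')['image'][:,:,::-1])
```

```text
5.525 [ 0.50187849 -0.07456361  0.219568  ] [ 0.16293248 -0.1626125  -1.21330402]
```

View pics/c1s.png

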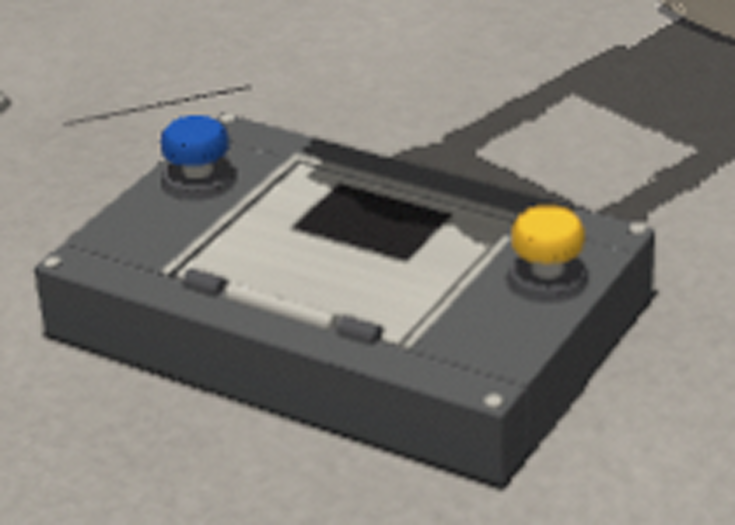

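View pics/c1.png

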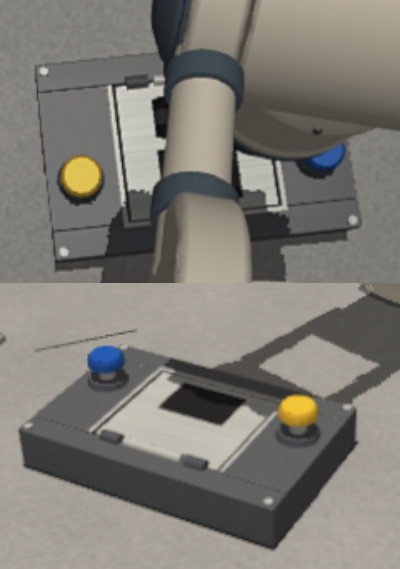

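View pics/w1.png

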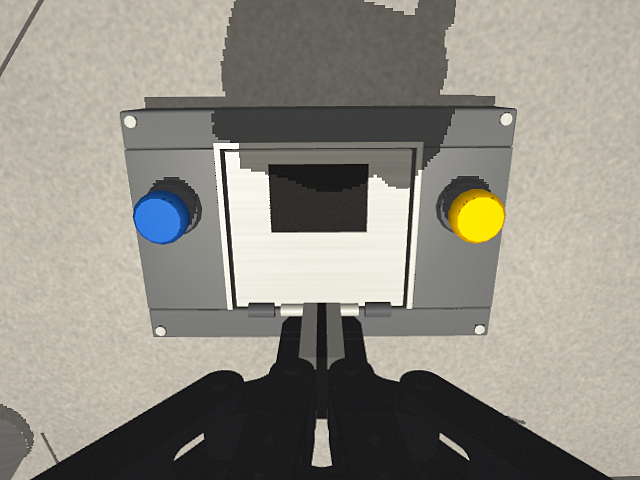

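The flap now looks flat inside its rim: wrist-view pad at about (318,198), blue at (162,216), yellow still standing at (476,215). I'll measure the flap's pad height and refine blue's position.

Run:
```python
from station import env,cams
from h import *
np.set_printoptions(precision=4,suppress=True)
o=env.get_obs();print(o['position'],o['tool_rot'])
W,S=cams.snapshot('wrist'),cams.snapshot('scene')
b=blobs(W,(100,120,40),(125,255,255),(120,170,205,260));y=blobs(W,(18,120,60),(35,255,255),(430,170,520,260))
print('blue',b[:2],onz(W,b[0],.077));print('yel',y[:2],onz(W,y[0],.077))
w=blobs(W,(0,0,0),(180,255,60),(262,158,375,238));s=blobs(S,(0,0,0),(180,255,50),(255,195,315,230))
for q in(w,s):print(q[:2])
print(tri(W,w[0],S,s[0]))
```

```text
[ 0.4998 -0.0741  0.2154] [-89.9892   0.0352   0.3897]
blue (array([160.4831, 217.9198]), array([ 132,  192,   57,   54, 2368], dtype=int32)) [ 0.4963 -0.1777  0.077 ]
yel (array([476.2669, 216.7327]), array([ 448,  190,   58,   55, 2443], dtype=int32)) [0.494 0.026 0.077]
(array([317.9887, 198.4811]), array([ 268,  165,  100,   68, 6546], dtype=int32))
(array([286.1502, 212.8083]), array([265, 203,  44,  21, 506], dtype=int32))
(array([ 0.491 , -0.0765,  0.0441]), np.float64(0.4361219840748304))
```

The pad triangulates to z = 0.044, so the flap is shut. Moving over blue at (0.496, -0.179).

>>> {"method": "play_rows", "body": {"slide": [[-0.01,0,-0.25],[-0.01,0,-0.25],[-0.008,0,-0.2],[0,0.2,0],[0,0.25,0],[0,0.2,0],[0,0.08,0],[0,0,0]], "angular": [[0,0,0],[0,0,0],[0,0,0],[0,0,0],[0,0,0],[0,0,0],[0,0,0],[0,0,0]]}}

```text
time: 6.78
position: [0.4964, -0.179, 0.1056]
tool_rot: [-90.0, 0.1, 0.4]
contact_force: [0.3, 1.1, 0.1]
grip_width: -0.0001
```

>>> {"method": "play_rows", "body": {"slide": [[0,0.05,0],[0,0.03,0],[0,0.03,0],[0,0.03,0],[0,0.025,0],[0,0.012,0],[0,0.008,0],[0,0,0]], "angular": [[0,0,0],[0,0,0],[0,0,0],[0,0,0],[0,0,0],[0,0,0],[0,0,0],[0,0,0]]}}

```text
time: 7.78
position: [0.4967, -0.1792, 0.0784]
tool_rot: [-90.0, 0.0, 0.4]
contact_force: [1.5, -0.1, 1.0]
grip_width: -0.0001
```

>>> {"method": "play_rows", "body": {"slide": [[0,0.006,0],[0,0.005,0],[0,0,0]], "angular": [[0,0,0],[0,0,0],[0,0,0]]}}

```text
time: 8.15
position: [0.4967, -0.1792, 0.077]
tool_rot: [-90.0, -0.0, 0.4]
contact_force: [-0.5, 0.7, 7.1]
grip_width: 0.0
```

>>> {"method": "play_rows", "body": {"slide": [[0,0.005,0],[0,0.003,0],[0,0,0]], "angular": [[0,0,0],[0,0,0],[0,0,0]]}}

```text
time: 8.52
position: [0.4969, -0.1793, 0.0768]
tool_rot: [-90.0, -0.1, 0.4]
contact_force: [-5.6, 2.4, 30.8]
grip_width: 0.0001
```

The force jumped to 31 N while the tool moved only 0.2 mm, so the plunger is on its collar. Lifting off and clearing the view.

>>> {"method": "play_rows", "body": {"slide": [[0,-0.1,0],[0,-0.3,0],[0,-0.35,0],[0,-0.25,0.35],[0,0,0.35],[0,0,0],[0,0,0]], "angular": [[0,0,0],[0,0,0],[0,0,0],[0,0,0],[0,0,0],[0,0,0],[0,0,0]]}}

```text
time: 9.4
position: [0.4959, -0.0759, 0.2245]
tool_rot: [-90.0, 0.0, 0.4]
contact_force: [-0.1, 0.1, 0.1]
grip_width: -0.0005
```

Run:
```python
from station import env,cams
from h import *
np.set_printoptions(precision=4,suppress=True)
o=env.get_obs();print(o['time'],o['position'],o['contact_force'])
W,S=cams.snapshot('wrist'),cams.snapshot('scene')
for n,lo,hi,rw,rs in[('blue',(100,120,40),(125,255,255),(100,150,220,290),(215,170,255,225)),('yel',(18,120,60),(35,255,255),(420,150,540,280),(315,195,360,240))]:
    b=blobs(W,lo,hi,rw);s=blobs(S,lo,hi,rs);print(n,b[:2],s[:2],tri(W,b[0],S,s[0]))
w=blobs(W,(0,0,0),(180,255,60),(262,158,375,238));s=blobs(S,(0,0,0),(180,255,50),(255,195,315,230))
print(tri(W,w[0],S,s[0]))
b=S['image'][150:300,180:390]
cv2.imwrite('pics/c2s.png',cv2.resize(b,None,fx=3.5,fy=3.5,interpolation=2)[:,:,::-1])
cv2.imwrite('pics/w2.png',W['image'][:,:,::-1])
```

```text
9.4 [ 0.4959 -0.0759  0.2245] [-0.0716  0.1231  0.0699]
blue (array([174.8696, 213.7353]), array([ 149,  189,   53,   51, 2040], dtype=int32)) (array([235.7342, 196.2027]), array([227, 189,  19,  15, 222], dtype=int32)) (array([ 0.4991, -0.1816,  0.0544]), np.float64(1.0470877644910688))
yel (array([473.8119, 218.4567]), array([ 447,  193,   55,   53, 2275], dtype=int32)) (array([336.0473, 216.3851]), array([326, 208,  21,  17, 296], dtype=int32)) (array([0.496, 0.028, 0.071]), np.float64(0.680340467474459))
(array([ 0.4911, -0.0764,  0.0441]), np.float64(0.2224861790148689))
```

View pics/c2s.png

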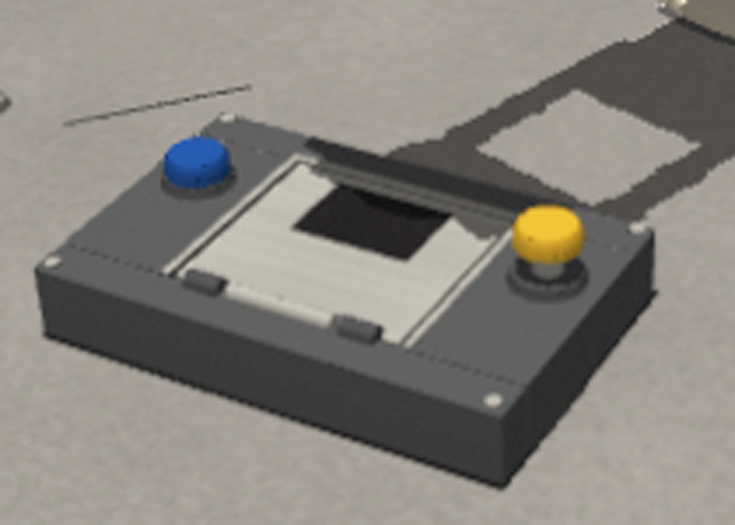

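View pics/w2.png

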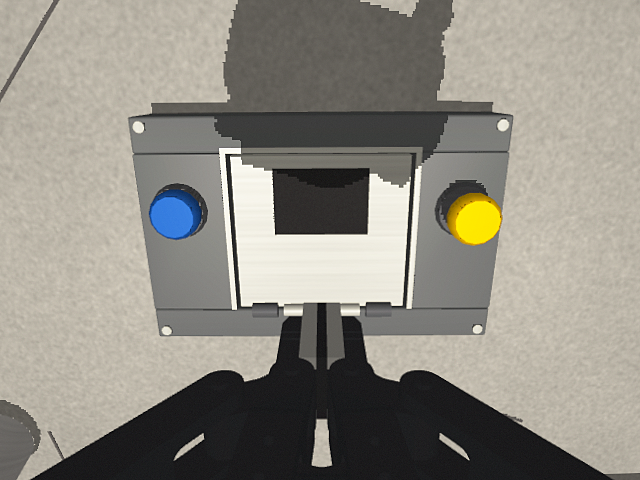

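The blue head now sits on its collar at about (197,163) in the scene crop. Yellow still stands up with its stem showing at (548,235), and the flap is flush. The arm is clear, so I'm handing in.

```bash
python3 -c "
from station import ticket
print(ticket.hand_in())"
```

```text
the job is handed in; nothing more can be done
None
```

I pressed the flap shut with the closed fingertips, checked it, then pressed the blue plunger home. I lifted clear and handed the job in at about 9.5 s of the 38 s allowed.

- **Flap:** the force rose to 16 N at the hard stop. Afterwards its pad measured z = 0.044 m, against 0.045 m when shut, and it still measured that after the blue press.
- **Blue plunger:** it hit its hard stop at 31 N with the fingertips at about 63 mm, the stated height when home. The pictures show its head on the collar. Colour-blob measurements put the head's centre about 13.5 mm lower than before. That falls slightly short of the 16 mm full travel, but the plunger can start up to 3 mm pressed and this method is good only to a couple of millimetres.
- **Yellow plunger:** I never touched it. It is still up, measuring 0.071 m after against 0.070 m before.

No check failed. After the final lift the contact force was about zero, with the gripper well above the casing.

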